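# Confirm the picked parts in build order

### The job

The parts for the next assembly have been picked, and each bin has a push-button puck standing in front of it. Confirm the picks in build order by gently tapping down the buttons, so that each stays down: first the one at the bin of rods, then the one at the bin of rings, then the one at the bin of balls. Leave the button at the empty bin up, do not pick up or push away any puck, and do not disturb the screwdriver, bottle or mug.

Things in the scene. Friction and masses are not known exactly. Their poses are not given: they have to be found in the camera images.
- bin_rods: Blue plastic open parts bin, 150 (x) x 115 (y) x 62 mm high, walls 4 mm, front (its -x side, towards the robot) cut down to 34 mm; fixed to the bench. It holds about 17 straight steel rods 14 mm thick and about 120 mm long, lying side by side along the bin's x. Origin: centre of its underside, on the bench. The four bins stand in a row across the bench in any order, fronts to the robot.
- puck_rods: Loose round grey push-button puck standing in front of (on the robot's side of) the bin of rods: housing 66 mm across and 32 mm high, about 0.6 kg, with a plain mushroom-shaped aluminium button on top. All four pucks look alike. Origin: centre of its underside, on the bench, z up.
- top_rods (a point): Centre of the top face of that puck's button: a flat aluminium disc 44 mm across and 6 mm thick on a 30 mm stem, top 64 mm above the bench when up, 52 mm when fully down (20 mm proud of the housing). The disc is cushioned on its stem: it yields about 0.67 mm per newton, 12 mm at most, and springs back. The point moves with the disc.
- cap_rods (a joint): Button of puck_rods: 0 = up (all start up), 0.012 m = stem fully down on its stop (the disc's cushion not counted). It resists with about 2.5 N all the way; past the stop only the disc's cushion yields, up to about 18 N, and then it is hard. It has no return spring: it stays where it is left.
- bin_rings: Blue plastic open parts bin, 150 (x) x 115 (y) x 62 mm high, walls 4 mm, front (its -x side, towards the robot) cut down to 34 mm; fixed to the bench. It holds steel rings, 48 mm across. Origin: centre of its underside, on the bench. The four bins stand in a row across the bench in any order, fronts to the robot.
- puck_rings: Loose round grey push-button puck standing in front of (on the robot's side of) the bin of rings: housing 66 mm across and 32 mm high, about 0.6 kg, with a plain mushroom-shaped aluminium button on top. All four pucks look alike. Origin: centre of its underside, on the bench, z up.
- top_rings (a point): Centre of the top face of that puck's button: a flat aluminium disc 44 mm across and 6 mm thick on a 30 mm stem, top 64 mm above the bench when up, 52 mm when fully down (20 mm proud of the housing). The disc is cushioned on its stem: it yields about 0.67 mm per newton, 12 mm at most, and springs back. The point moves with the disc.
- cap_rings (a joint): Button of puck_rings: 0 = up (all start up), 0.012 m = stem fully down on its stop (the disc's cushion not counted). It resists with about 2.5 N all the way; past the stop only the disc's cushion yields, up to about 18 N, and then it is hard. It has no return spring: it stays where it is left.
- bin_balls: Blue plastic open parts bin, 150 (x) x 115 (y) x 62 mm high, walls 4 mm, front (its -x side, towards the robot) cut down to 34 mm; fixed to the bench. It holds steel balls 32 mm across. Origin: centre of its underside, on the bench. The four bins stand in a row across the bench in any order, fronts to the robot.
- puck_balls: Loose round grey push-button puck standing in front of (on the robot's side of) the bin of balls: housing 66 mm across and 32 mm high, about 0.6 kg, with a plain mushroom-shaped aluminium button on top. All four pucks look alike. Origin: centre of its underside, on the bench, z up.
- top_balls (a point): Centre of the top face of that puck's button: a flat aluminium disc 44 mm across and 6 mm thick on a 30 mm stem, top 64 mm above the bench when up, 52 mm when fully down (20 mm proud of the housing). The disc is cushioned on its stem: it yields about 0.67 mm per newton, 12 mm at most, and springs back. The point moves with the disc.
- cap_balls (a joint): Button of puck_balls: 0 = up (all start up), 0.012 m = stem fully down on its stop (the disc's cushion not counted). It resists with about 2.5 N all the way; past the stop only the disc's cushion yields, up to about 18 N, and then it is hard. It has no return spring: it stays where it is left.
- bin_empty: Blue plastic open parts bin, 150 (x) x 115 (y) x 62 mm high, walls 4 mm, front (its -x side, towards the robot) cut down to 34 mm; fixed to the bench. It holds nothing: this bin is empty. Origin: centre of its underside, on the bench. The four bins stand in a row across the bench in any order, fronts to the robot.
- puck_empty: Loose round grey push-button puck standing in front of (on the robot's side of) the empty bin: housing 66 mm across and 32 mm high, about 0.6 kg, with a plain mushroom-shaped aluminium button on top. All four pucks look alike. Origin: centre of its underside, on the bench, z up.
- top_empty (a point): Centre of the top face of that puck's button: a flat aluminium disc 44 mm across and 6 mm thick on a 30 mm stem, top 64 mm above the bench when up, 52 mm when fully down (20 mm proud of the housing). The disc is cushioned on its stem: it yields about 0.67 mm per newton, 12 mm at most, and springs back. The point moves with the disc.
- cap_empty (a joint): Button of puck_empty: 0 = up (all start up), 0.012 m = stem fully down on its stop (the disc's cushion not counted). It resists with about 2.5 N all the way; past the stop only the disc's cushion yields, up to about 18 N, and then it is hard. It has no return spring: it stays where it is left.
- screwdriver: Bystander: loose screwdriver about 200 mm long lying across the bench (along y) nearer the robot than the pucks, handle to its own -x. Origin: underside of its middle.
- oiler: Bystander: loose closed bottle 50 mm across, 100 mm high, on the bench beyond the row's right end (-y). Origin: centre of its underside.
- mug: Bystander: loose white mug, 80 mm across, 85 mm high, on the bench beyond the row's left end (+y). Origin: centre of its underside.
Mind the look-alikes: they are no part of the job. What is shaped like the puck_empty but orange is not meant.

How it is judged:
By the outcome, as a careful person would: the job done as asked, in the order asked, and still so for the second after the job is handed in, with the robot touching nothing.
It also fails if it takes over 45 s, if anything falls off the work surface, if the arm or the gripper's body presses on something with over 40 N, if the wrist force passes 120 N, or if a joint passes its speed limit or range.

### The arm

A 6-joint arm with a two-finger parallel gripper is mounted at the origin on the work surface. World frame = base frame: x ahead of the robot, y to its left, z up, the work surface at z = 0. Lengths are in m, angles in rad, forces in N, time in s.
With the tool pointing down it reaches from about 0.275 to 0.725 m from the base axis. Payload 15.9 kg.
Tool frame: the origin (TCP) lies at the very end of the fingers, on their centre line; the grasp point (between the pads) lies 19 mm behind it; z points along the fingers, y is the line along which they close (so a half turn about z gives the same grasp; the last joint's range is limited). The gripper opens to 85 mm and grips with 20 to 120 N. Pads are 22 mm wide; open, the fingers measure 114 mm over their backs; the gripper's body (76 mm by 85 mm) begins 54 mm behind the grasp point. The pads swing forward as they close: fully open they stand 13 mm farther back than shut.
Start: joints at [1.278, 0.213, -0.034, 1.323, 0, 1.571], TCP at [0.144, 0.479, 0.231] pointing down, gripper open.
Joint ranges: [-2.98, 2.98], [-0.74, 1.72], [-1.14, 1.35], [-2.1, 2.04], [-1.57, 1.44], [-3.14, 3.14]. Speed limits (rad/s): [1.89, 1.89, 2.39, 2.57, 3.14, 3.14].

### API

Orientations are given as a unit quaternion [w, x, y, z].
In Python, from workcell import ctrl, vision, models gives the robot as it stands.
- The arm moves only by the tool send_rows, never from a script. Its arguments are lists of equal length, an entry for each row: "dp": the shift along the tool's x, y, z in mm, a list of three; "angular": the turn, a rotation vector about the tool's x, y, z in rad, a list of three. In form: {"dp": [[tx, ty, tz], ...], "angular": [[ax, ay, az], ...]}. A call has 1 to 10 rows; each row shifts and turns the commanded pose from where the row before left it, along the tool's axes as they then stand; what a row does not reach is not made up. A row lasts 1/8 s, in which the tool goes at most 62.5 mm and 10.7 degrees, less where a joint would pass 70% of its speed; a pose out of reach is approached as far as the arm can. A call with a gripper value outside its range is refused whole. "hand" is the gripper's target within -1 to 1 (shut at 1, half-way at 0, fully open at -1), set as the call begins (left out, the last holds). The fingers move at their own pace and stop on an object; the grip force is fixed at half the most. Time passes only in rows, so rows that do not move let the fingers close. It gives the time, the measured TCP pose, the force, the opening and the grip force at its end, in the units of the state.
- ctrl.read_state(): the state, without advancing time (a new reading comes with each control period).
- vision.snapshot(name): name is "side" or "top"; returns (picture, depth): 400x640x3 uint8, red, green, blue; 400x640 float32, m along the optical axis (not along the pixel's ray), 0 where there is no reading.
- vision.camera_model(name): a dict with "mtx" (3x3 intrinsics, pixels), "world_to_cam" (4x4, takes a point from world to camera coordinates). Camera axes: x right, y up, looking along -z (the intrinsics and any distortion apply to the point x, -y, -z); pixel columns grow to the right and rows downward; lengths in m; the calibration is good to about 2 mm. A picture is of the moment at which its call begins. camera_model takes no time and is no camera call.
- ctrl.sign_off(): hands the job in; it is judged then, once.
Trained networks look in the newest picture that a camera, given by its name, has taken for a name from the list of things; names that differ only in an ending like _2 or _b are one class to them, and where a whole thing is asked for, a point or a joint stands for the part that bears it (a point fixed in the world has none). Each returns a list of dicts, best first, with "score" (0 to 1); they miss things now and then, are a little off and sometimes report something else, mostly with a low value. They report only what shows in the picture. A call takes as long as a camera call. They do not tell look-alikes from the thing itself.
- models.recognise(label, camera): "extent" ([left, top, right, bottom] in pixels, round what is visible of it).
- models.pinpoint(label, camera): "pixel" ([column, row] in pixels: a listed point, or the origin of a listed thing).
The state is a dict: "t": time; "joints": joint angles; "joint_vel": joint speeds; "joint_efforts": joint torques, N m; "position": TCP position; "tcp_rot": TCP orientation; "wrist_force": force on the tool from outside, world axes, zero at the start; "moment": the same for the moment, N m; "width": opening from 0.0 (shut) to 1.0 (fully open); "grasp_force": force on a finger pad.
Only numpy, scipy, OpenCV 4.12 (cv2) and the standard library are available. Lean on these libraries where they do the work, as an engineer would, in place of code of your own. Each camera call takes 0.05 s, during which the arm holds its last target. There are 200 camera calls.

## Working session

There is one attempt and no reset: what is moved stays moved. The work goes in short steps, Python scripts to look and compute and a tool call to move; the robot and the scene stay as the last step left them, time stands still between calls to the robot, and variables do not carry over. Pictures are saved under pics/ and viewed, at most 10 in all, crops included, and the job is handed in when it is done.

Besides the shell and the picture viewer there is one more tool, called after ">>>" as a command line: name --argument value ..., lists and objects as JSON in quotes. send_rows: Moves the arm, as the interface text tells. Its arguments: {"type":"object","properties":{"dp":{"type":"array","items":{"type":"array","items":{"type":"number"}}},"angular":{"type":"array","items":{"type":"array","items":{"type":"number"}}},"hand":{"type":"number"}},"required":["dp","angular"]}

```bash
mkdir -p pics
cat > h.py <<'E'
import numpy as np, cv2
from workcell import ctrl, vision, models
def ray(cam,px):
    m=vision.camera_model(cam);K=np.array(m["mtx"]);T=np.array(m["world_to_cam"])
    d=m.get("dist"); p=np.linalg.inv(K)@[px[0],px[1],1]
    R=T[:3,:3];c=-R.T@T[:3,3]; return c,R.T@np.array([p[0],-p[1],-1])
def at_z(cam,px,z):
    c,d=ray(cam,px); return c+d*(z-c[2])/d[2]
def at_depth(cam,px,D):
    c,d=ray(cam,px); return c+d*D[int(round(px[1])),int(round(px[0]))]
E
python3 - <<'E'
from h import *
print(vision.camera_model("top").keys(), np.round(ctrl.read_state()["tcp_rot"],3),np.round(ctrl.read_state()["position"],3))
for c in("top","side"):
    p,D=vision.snapshot(c); cv2.imwrite(f"pics/{c}1.png",p[:,:,::-1]); np.save(c+"D.npy",D)
    for n in ("rods","rings","balls","empty"):
        for r in models.recognise("bin_"+n,c)[:2]: print(c,"bin",n,round(r["score"],2),np.round(r["extent"]))
        for r in models.pinpoint("top_"+n,c)[:5]: print(c,"top",n,round(r["score"],2),np.round(r["pixel"],1),np.round(at_z(c,r["pixel"],.064),3),np.round(at_depth(c,r["pixel"],D),3))
E
```

```text
dict_keys(['mtx', 'world_to_cam']) [-0.     0.146  0.989 -0.001] [0.144 0.478 0.231]
top bin rods 0.78 [218. 134. 258. 185.]
top bin rods 0.67 [227. 203. 237. 215.]
top top rods 0.44 [233.8 209.5] [0.519 0.266 0.064] [0.518 0.265 0.067]
top bin rings 0.93 [325. 128. 365. 180.]
top top rings 0.71 [344.7 198.3] [ 0.545 -0.082  0.064] [ 0.546 -0.083  0.062]
top top rings 0.38 [290.9 216.4] [0.492 0.088 0.064] [0.492 0.088 0.063]
top bin balls 0.66 [373. 140. 416. 190.]
top top balls 0.56 [404.8 209.3] [ 0.506 -0.27   0.064] [ 0.506 -0.271  0.061]
top bin empty 0.59 [274. 142. 314. 190.]
top bin empty 0.16 [227. 202. 240. 214.]
top top empty 0.52 [290.7 216.3] [0.492 0.088 0.064] [0.493 0.088 0.063]
top top empty 0.47 [240.1 254.5] [0.378 0.245 0.064] [0.378 0.245 0.064]
side bin rods 0.56 [288. 109. 343. 156.]
side top rods 0.57 [263.  142.4] [0.518 0.268 0.064] [0.519 0.271 0.061]
side top rods 0.32 [292.5 194.8] [0.478 0.041 0.064] [0.493 0.069 0.03 ]
side bin rings 0.6 [356. 169. 425. 233.]
side top rings 0.71 [344.2 211.7] [ 0.553 -0.081  0.064] [ 0.553 -0.081  0.064]
side bin balls 0.91 [383. 208. 465. 286.]
side bin balls 0.62 [284. 172. 303. 207.]
side top balls 0.83 [378.5 274.4] [ 0.507 -0.267  0.064] [ 0.507 -0.266  0.063]
side bin empty 0.61 [308. 140. 374. 194.]
side top empty 0.54 [291.1 182.3] [0.499 0.081 0.064] [0.5   0.084 0.061]
side top empty 0.41 [224.8 167.7] [0.379 0.234 0.064] [0.38  0.236 0.062]
```

View pics/top1.png

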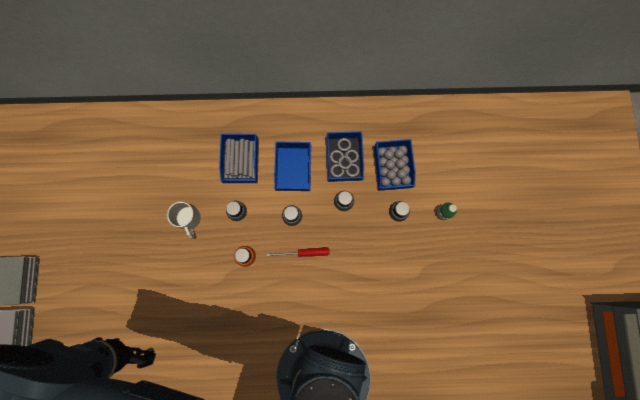

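View pics/side1.png

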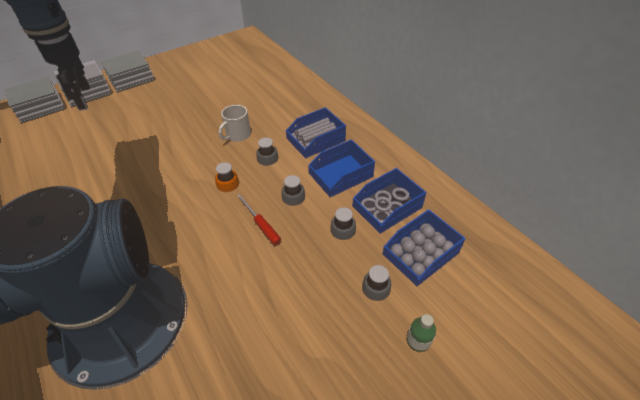

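The rods, empty, rings and balls bins stand left to right, with pucks at top-view pixels (236,210), (291,215), (344,200) and (400,210). The orange look-alike is at (244,256), the mug at (182,216), and the bottle at (447,211). I'll refine the disc centres from depth.

```bash
cat >> h.py <<'E'
def disc(cam,D,x,y,zlo=.046,zhi=.075,r=.04):
    m=vision.camera_model(cam);K=np.array(m["mtx"]);T=np.array(m["world_to_cam"])
    v,u=np.nonzero(D>0); q=np.linalg.inv(K)@np.stack([u,v,np.ones_like(u)]); d=D[v,u]
    R=T[:3,:3]; P=(R.T@(np.stack([q[0],-q[1],-np.ones_like(d)])*d-T[:3,3:])).T
    k=(np.hypot(P[:,0]-x,P[:,1]-y)<r)&(P[:,2]>zlo)&(P[:,2]<zhi); P=P[k]
    return (P[:,:2].min(0)+P[:,:2].max(0))/2,P.mean(0),np.ptp(P,axis=0),len(P)
E
python3 - <<'E'
from h import *
s=ctrl.read_state();p=np.array(s["position"]);print(s["t"])
from scipy.spatial.transform import Rotation as Ro
q=s["tcp_rot"];R=Ro.from_quat([q[1],q[2],q[3],q[0]]).as_matrix();print(R.round(3))
for n,x,y in(("rods",.518,.267),("empty",.495,.085),("rings",.549,-.081),("balls",.507,-.268)):
  for c in("top","side"):
    r=disc(c,np.load(c+"D.npy"),x,y);print(n,c,*[np.round(a,3) for a in r])
E
```

```text
0.9
[[-0.957  0.289 -0.   ]
 [ 0.289  0.957  0.   ]
 [ 0.     0.    -1.   ]]
rods top [0.525 0.27 ] [0.524 0.269 0.063] [0.041 0.041 0.013] 147
rods side [0.523 0.268] [0.522 0.265 0.061] [0.042 0.045 0.02 ] 137
empty top [0.505 0.089] [0.504 0.088 0.063] [0.042 0.041 0.017] 153
empty side [0.504 0.086] [0.503 0.085 0.062] [0.043 0.042 0.02 ] 171
rings top [ 0.548 -0.082] [ 0.548 -0.083  0.063] [0.043 0.042 0.012] 148
rings side [ 0.547 -0.083] [ 0.547 -0.086  0.062] [0.042 0.045 0.019] 207
balls top [ 0.509 -0.263] [ 0.509 -0.263  0.063] [0.042 0.042 0.013] 153
balls side [ 0.509 -0.263] [ 0.508 -0.264  0.062] [0.042 0.043 0.02 ] 286
```

>>> send_rows --dp '[[-42.4, -9, 0], [-42.4, -9, 0], [-42.4, -9, 0], [-42.4, -9, 0], [-42.4, -9, 0], [-42.4, -9, 0], [-42.4, -9, 0], [-42.4, -9, 0], [-42.4, -9, 0], [-42.4, -9, 0]]' --angular '[[0, 0, 0], [0, 0, 0], [0, 0, 0], [0, 0, 0], [0, 0, 0], [0, 0, 0], [0, 0, 0], [0, 0, 0], [0, 0, 0], [0, 0, 0]]' --hand 1

```text
t: 2.15
position: [0.5255, 0.2693, 0.2313]
tcp_rot: [0.0, 0.146, 0.989, 0.0]
wrist_force: [0.6, 0.2, -0.3]
width: 0.001
grasp_force: 0.0
```

>>> send_rows --dp '[[0, 0, 30], [0, 0, 40], [0, 0, 40], [0, 0, 30], [0, 0, 5], [0, 0, 0]]' --angular '[[0, 0, 0], [0, 0, 0], [0, 0, 0], [0, 0, 0], [0, 0, 0], [0, 0, 0]]'

```text
t: 2.9
position: [0.5246, 0.2703, 0.0871]
tcp_rot: [0.0, 0.146, 0.989, 0.0]
wrist_force: [-0.4, 0.5, -0.2]
width: 0.002
grasp_force: 0.0
```

>>> send_rows --dp '[[0, 0, 10], [0, 0, 10], [0, 0, 5], [0, 0, 5], [0, 0, 4], [0, 0, 4], [0, 0, 2], [0, 0, 1], [0, 0, 0], [0, 0, 0]]' --angular '[[0, 0, 0], [0, 0, 0], [0, 0, 0], [0, 0, 0], [0, 0, 0], [0, 0, 0], [0, 0, 0], [0, 0, 0], [0, 0, 0], [0, 0, 0]]'

```text
t: 4.15
position: [0.5245, 0.2703, 0.046]
tcp_rot: [0.0, 0.146, 0.989, 0.0]
wrist_force: [-4.2, -2.0, 12.5]
width: -0.004
grasp_force: 6.2
```

>>> send_rows --dp '[[0, 0, -4], [0, 0, -6], [0, 0, -20], [0, 0, -40], [0, 0, -40], [0, 0, 0]]' --angular '[[0, 0, 0], [0, 0, 0], [0, 0, 0], [0, 0, 0], [0, 0, 0], [0, 0, 0]]'

```text
t: 4.9
position: [0.5258, 0.2709, 0.1584]
tcp_rot: [0.002, 0.146, 0.989, 0.001]
wrist_force: [0.6, 0.2, 0.5]
width: 0.001
grasp_force: 0.0
```

Run:
```python
from h import *
p,D=vision.snapshot("side"); cv2.imwrite("pics/side2.png",p[:,:,::-1])
for n,x,y in(("rods",.524,.269),("empty",.504,.087),("rings",.548,-.082),("balls",.509,-.263)):
    r=disc("side",D,x,y,zlo=.025);print(n,*[np.round(a,3) for a in r]); u=at_z
```

```text
rods [0.523 0.263] [0.52  0.261 0.039] [0.059 0.054 0.029] 280
empty [0.503 0.085] [0.501 0.081 0.045] [0.061 0.059 0.04 ] 391
rings [ 0.547 -0.086] [ 0.543 -0.09   0.045] [0.063 0.057 0.041] 471
balls [ 0.509 -0.265] [ 0.504 -0.268  0.045] [0.063 0.061 0.041] 619
```

View pics/side2.png

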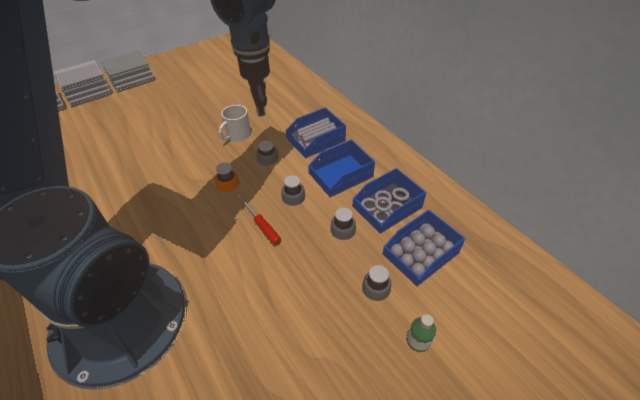

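The button at the rods bin, pixel (267,148), sits 12 mm lower. The puck hasn't moved and the other three are still up. Next is rings.

>>> send_rows --dp '[[-13.8, -36.7, 0], [-13.8, -36.7, 0], [-13.8, -36.7, 0], [-13.8, -36.7, 0], [-13.8, -36.7, 0], [-13.8, -36.7, 0], [-13.8, -36.7, 0], [-13.8, -36.7, 0], [-13.8, -36.7, 0], [0, 0, 0]]' --angular '[[0, 0, 0], [0, 0, 0], [0, 0, 0], [0, 0, 0], [0, 0, 0], [0, 0, 0], [0, 0, 0], [0, 0, 0], [0, 0, 0], [0, 0, 0]]'

```text
t: 6.2
position: [0.5472, -0.0841, 0.154]
tcp_rot: [-0.001, 0.147, 0.989, -0.0]
wrist_force: [0.2, 0.9, 0.6]
width: -0.001
grasp_force: 0.0
```

>>> send_rows --dp '[[0, 0, 20], [0, 0, 30], [0, 0, 20], [0, 0, 0], [0, 0, 0]]' --angular '[[0, 0, 0], [0, 0, 0], [0, 0, 0], [0, 0, 0], [0, 0, 0]]'

```text
t: 6.82
position: [0.5481, -0.0816, 0.0858]
tcp_rot: [0.0, 0.146, 0.989, 0.0]
wrist_force: [-0.8, -0.3, -0.0]
width: -0.002
grasp_force: 0.0
```

>>> send_rows --dp '[[0, 0, 10], [0, 0, 9], [0, 0, 5], [0, 0, 5], [0, 0, 4], [0, 0, 4], [0, 0, 2], [0, 0, 1], [0, 0, 0], [0, 0, 0]]' --angular '[[0, 0, 0], [0, 0, 0], [0, 0, 0], [0, 0, 0], [0, 0, 0], [0, 0, 0], [0, 0, 0], [0, 0, 0], [0, 0, 0], [0, 0, 0]]'

```text
t: 8.07
position: [0.5481, -0.0819, 0.046]
tcp_rot: [0.0, 0.146, 0.989, 0.0]
wrist_force: [-4.4, 1.1, 13.1]
width: 0.003
grasp_force: 7.0
```

>>> send_rows --dp '[[0, 0, -4], [0, 0, -6], [0, 0, -20], [0, 0, -40], [0, 0, -40], [0, 0, 0]]' --angular '[[0, 0, 0], [0, 0, 0], [0, 0, 0], [0, 0, 0], [0, 0, 0], [0, 0, 0]]'

```text
t: 8.82
position: [0.5496, -0.0823, 0.1583]
tcp_rot: [0.003, 0.146, 0.989, -0.0]
wrist_force: [0.6, 0.1, -0.2]
width: 0.0
grasp_force: 0.0
```

Run:
```python
from h import *
p,D=vision.snapshot("side"); print(ctrl.read_state()["position"])
for n,x,y in(("rods",.524,.269),("empty",.504,.087),("rings",.548,-.082),("balls",.509,-.263)):
    r=disc("side",D,x,y,zlo=.025);print(n,*[np.round(a,3) for a in r])
```

```text
[ 0.54868417 -0.08209113  0.15631564]
rods [0.523 0.264] [0.521 0.261 0.039] [0.06  0.055 0.029] 278
empty [0.502 0.084] [0.5   0.081 0.044] [0.06  0.06  0.042] 399
rings [ 0.548 -0.086] [ 0.543 -0.09   0.04 ] [0.062 0.057 0.03 ] 411
balls [ 0.509 -0.264] [ 0.504 -0.268  0.046] [0.062 0.061 0.041] 611
```

>>> send_rows --dp '[[-2.5, -30.8, 0], [-2.5, -30.8, 0], [-2.5, -30.8, 0], [-2.5, -30.8, 0], [-2.5, -30.8, 0], [-2.5, -30.8, 0], [0, 0, 0]]' --angular '[[0, 0, 0], [0, 0, 0], [0, 0, 0], [0, 0, 0], [0, 0, 0], [0, 0, 0], [0, 0, 0]]'

```text
t: 9.75
position: [0.5078, -0.2645, 0.1538]
tcp_rot: [-0.001, 0.147, 0.989, 0.0]
wrist_force: [-0.1, 0.4, -0.1]
width: 0.002
grasp_force: 0.0
```

>>> send_rows --dp '[[0, 0, 20], [0, 0, 30], [0, 0, 20], [0, 0, 0], [0, 0, 0]]' --angular '[[0, 0, 0], [0, 0, 0], [0, 0, 0], [0, 0, 0], [0, 0, 0]]'

```text
t: 10.38
position: [0.5092, -0.2629, 0.0858]
tcp_rot: [0.0, 0.146, 0.989, -0.0]
wrist_force: [0.5, -0.5, 0.9]
width: -0.001
grasp_force: 0.0
```

>>> send_rows --dp '[[0, 0, 10], [0, 0, 9], [0, 0, 5], [0, 0, 5], [0, 0, 4], [0, 0, 4], [0, 0, 2], [0, 0, 1], [0, 0, 0], [0, 0, 0]]' --angular '[[0, 0, 0], [0, 0, 0], [0, 0, 0], [0, 0, 0], [0, 0, 0], [0, 0, 0], [0, 0, 0], [0, 0, 0], [0, 0, 0], [0, 0, 0]]'

```text
t: 11.62
position: [0.5091, -0.2633, 0.046]
tcp_rot: [0.0, 0.146, 0.989, -0.0]
wrist_force: [-3.6, 2.6, 13.6]
width: -0.001
grasp_force: 6.7
```

>>> send_rows --dp '[[0, 0, -4], [0, 0, -6], [0, 0, -20], [0, 0, -40], [0, 0, -40], [0, 0, 0], [0, 0, 0]]' --angular '[[0, 0, 0], [0, 0, 0], [0, 0, 0], [0, 0, 0], [0, 0, 0], [0, 0, 0], [0, 0, 0]]'

```text
t: 12.5
position: [0.5087, -0.2631, 0.1547]
tcp_rot: [-0.0, 0.146, 0.989, 0.0]
wrist_force: [-0.5, -0.0, -1.3]
width: 0.004
grasp_force: 0.0
```

Run:
```python
from h import *
p,D=vision.snapshot("side"); cv2.imwrite("pics/side3.png",p[:,:,::-1])
for n,x,y in(("rods",.524,.269),("empty",.504,.087),("rings",.548,-.082),("balls",.509,-.263)):
    r=disc("side",D,x,y,zlo=.025);print(n,*[np.round(a,3) for a in r])
```

```text
rods [0.523 0.265] [0.52  0.261 0.039] [0.06  0.054 0.031] 282
empty [0.503 0.085] [0.5   0.081 0.045] [0.06  0.06  0.041] 394
rings [ 0.547 -0.086] [ 0.543 -0.09   0.04 ] [0.062 0.057 0.028] 414
balls [ 0.509 -0.264] [ 0.504 -0.268  0.04 ] [0.061 0.062 0.029] 560
```

View pics/side3.png

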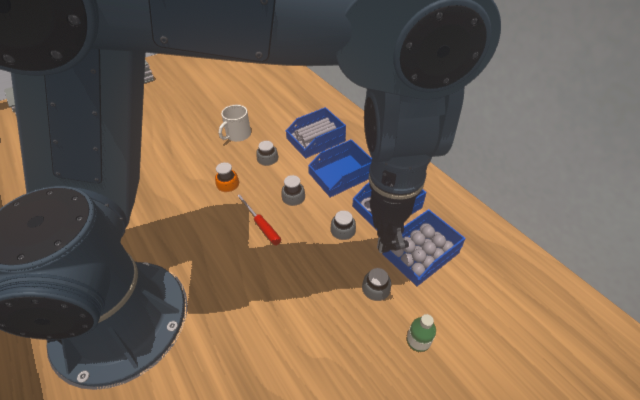

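The rods (266,148), rings (343,219) and balls (377,277) buttons are down. The empty bin's button (292,184) is up, nothing else has moved, and the arm is clear.

```bash
python3 -c "
from workcell import ctrl
print(ctrl.sign_off())"
```

```text
the job is handed in; nothing more can be done
None
```

I pressed the rods, rings and balls buttons in that order and all three stayed down; the empty bin's button is still up, nothing else was disturbed, and the job is handed in (about 12.5 s on the robot clock).

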